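# Present a welding filter plate, frosted end first, label up

### The job

Pull the drawer of the small grey bench cabinet out to its stop and leave it open. Take the dark glass filter plate off its sloping rest, find its frosted end (the end with the small notch in one corner), and hold the plate about 15 cm above the middle of the rubber mat on the bench, level and label side up, with the frosted end towards the mat's pointed end. Finish still holding it there, quite still; do not drop the plate and do not disturb the cup, the grinding disc or the screwdriver.

Things in the scene. Friction and masses are not known exactly. Their poses are not given: they have to be found in the camera images.
- cab_drawer0 (a joint): Drawer of the grey cabinet (260 x 260 x 110 mm high, front towards the robot). Metres: 0 shut, 0.18 at its stop; slides along the cabinet's -x, light friction (1 to 2 N). Drawer front 254 mm wide, 15 mm thick, top edge 97 mm above the bench; floor inside 22 mm above the bench, inner width 218 mm. Fully out, it shows 175 mm of its inside.
- cab_drawer0_handle (a point): Middle of the drawer's handle, 72 mm above the bench: a level round steel bar 11 mm thick, 120 mm long along this point's y, 35 mm out from the drawer's front (clear gap behind the bar about 29 mm), nothing above it. This point's x points into the cabinet (the drawer opens along -x), z up. It moves with the drawer.
- plate_center (a point): Centre of the dark glass filter plate: 108 mm long (x), 51 wide (y), 6 thick (z), 80 g. Its last 32 mm at +x are frosted whitish on the label side (+z), with a paper label; a 10 x 10 mm notch is cut from its +x, +y corner. Starts in the drawer, label side up, pointing in various directions, on a rest that slopes 0.30 rad along its length, frosted end lower; centre then 67 mm above the bench.
- plate: The same filter plate; origin and axes as plate_center.
- frosted_end (a point): Middle of the plate's frosted, notched end edge (54 mm from its centre along +x).
- rest_top (a point): Middle of the sloping face of the steel rest, loose on the drawer's floor under the plate (500 g): a wedge 112 mm long, 28 mm wide; the plate overhangs it by 11 mm on either side, with free room below, down to the drawer's floor. This point's x runs level towards its low end, which has a 4 mm lip in front of the frosted end. It stays in the drawer.
- mat: Flat black rubber mat lying fixed on the bench, 3 mm thick: a 130 x 90 mm rectangle whose far short end carries a point, the tip 110 mm from the origin. Origin: centre of the rectangle, on the bench; x axis towards the pointed end, z up.
- teacup: White ceramic cup, 80 mm across, 70 mm high, origin under its middle. Bystander.
- disc: Reddish-brown grinding disc lying flat, 115 mm across, 6 mm thick, origin under its middle. Bystander.
- screwdriver: Screwdriver lying on the bench, about 200 mm long along x. Bystander.
Mind the look-alikes: they are no part of the job. Several things have the shape of the mat; the one meant has the colours described above.

How it is judged (in metres and radians):
On the way, in this order (a step that is already met when the one before it is completed fails the run):
1. the drawer is pulled out to its stop (value of joint cab_drawer0 above 0.168 m), for 0.2 s.
2. the plate is lifted out of the drawer in the fingers (height (world z) of plate_center above 0.11 m and contact force between plate and the fingers above 0.5 N), for 0.2 s.
At the end, for the whole second after the job is handed in: Drawer open at least 150 mm, rest still in it; plate in the fingers, at rest, centre 90 to 250 mm above the bench and within 30 mm of the mat's middle, label up and level within 10 degrees, frosted end towards the mat's point within 15 degrees (value of joint cab_drawer0 above 0.15 m and contact force between plate and the fingers above 0.5 N and height (world z) of plate_center between 0.09 and 0.25 m and horizontal distance between plate_center and mat below 0.03 m and angle between the x axis of plate_center and the x axis of mat, either way round below 0.26 rad and x of frosted_end in the frame of mat above 0.01 m and angle between plate_center's own z axis and vertical below 0.17 rad and linear speed of plate below 0.03 m/s and height (world z) of rest_top below 0.085 m); the arm keeps its last pose, push and grip.
It fails at once if the plate is dropped to the bench or the drawer's floor (height (world z) of plate_center below 0.033 m).
It fails at once if the cup is disturbed (distance of teacup from where it was at the start of the episode above 0.03 m or angle between teacup's own z axis and vertical above 0.5 rad).
It fails at once if the grinding disc is disturbed (distance of disc from where it was at the start of the episode above 0.03 m).
It fails at once if the screwdriver is disturbed (distance of screwdriver from where it was at the start of the episode above 0.03 m).
It also fails if it takes over 54 s, if anything falls off the work surface, if the arm or the gripper's body presses on something with over 40 N, if the wrist force passes 120 N, or if a joint passes its speed limit or range.

### The arm

A 6-joint arm with a two-finger parallel gripper is mounted at the origin on the work surface. World frame = base frame: x ahead of the robot, y to its left, z up, the work surface at z = 0. Lengths are in m, angles in degrees, forces in N, time in s.
With the tool pointing down it reaches from about 0.375 to 0.9 m from the base axis. Payload 3.1 kg.
Tool frame: the origin (TCP) lies midway between the tips of the shut fingers; the grasp point (between the pads) lies 19 mm behind it; x points along the fingers, y is the direction in which the jaws open and shut, and the axes are right-handed (so a half turn about x gives the same grasp; the last joint's range is limited). The gripper opens to 87 mm and grips with 3 to 60 N. Pads are 19 mm wide; open, the fingers measure 117 mm over their backs; the gripper's body (75 mm by 190 mm) begins 51 mm behind the grasp point.
Start: joints at [-76.003, 30.224, 82.088, -0, 67.689, -10.227], TCP at [0.256, -0.57, 0.223] pointing down, gripper open.
Joint ranges: [-176.69, 176.69], [-43.24, 126.21], [12.49, 139.97], [-82, 262], [0, 151.66], [-163.58, 163.58]. Speed limits (degrees/s): [159.86, 159.86, 180, 180, 180, 180].

### API

Orientations are given as a 3x3 rotation matrix whose columns are the frame's x, y, z axes.
In Python, from rig import bot gives the robot as it stands.
- The arm moves only by the tool play_rows, never from a script. Its argument "motion" is a list of rows, each a list of 3 entries, a list of its own where there are three numbers: the shift along the tool's x, y, z in mm, then the turn, a rotation vector about the tool's x, y, z in degrees, then the opening, from 0 (shut) to 1 (fully open). A call has 1 to 8 rows; each row is the pose to reach, as a shift and turn from the pose commanded when the call began, along the tool's axes at that moment; what a row does not reach only later rows make up. A row lasts 1/10 s, in which the tool goes at most 50 mm and 8.59 degrees, less where a joint would pass 70% of its speed; a pose out of reach is approached as far as the arm can. A call with a gripper value outside its range is refused whole. The fingers move at their own pace and stop on an object; the grip force is fixed at half the most. Time passes only in rows, so rows that repeat a pose let the fingers close. It gives the time, the measured TCP pose, the force and the opening at its end, in the units of the state.
- bot.read_state(): the state, without advancing time (a new reading comes with each control period).
- bot.capture(name): name is "scene" or "top" or "wrist"; returns a dict with "img" (384x512x3 uint8, blue, green, red), "mtx" (3x3 intrinsics, pixels), "rvec" (rotation vector, rad) and "tvec" (3), from world to camera coordinates, as OpenCV has them. Camera axes: x right, y down, z forward; pixel columns grow to the right and rows downward; lengths in m; the calibration is good to about 2 mm. A picture is of the moment at which its call begins. There is no depth.
- bot.hand_in(): hands the job in, once; it reports no verdict.
The state is a dict: "time_s": time; "joint_positions": joint angles; "qvel": joint speeds; "tau": joint torques, N m; "position": TCP position; "tcp_rot": TCP orientation; "force": force on the tool from outside, world axes, zero at the start; "moment": the same for the moment, N m; "opening": opening from 0.0 (shut) to 1.0 (fully open).
Only numpy, scipy, OpenCV 4.12 (cv2) and the standard library are available. Lean on these libraries where they do the work, as an engineer would, in place of code of your own. Each camera call takes 0.05 s, during which the arm holds its last target.

## Working session

There is one attempt and no reset: what is moved stays moved. The work goes in short steps, Python scripts to look and compute and a tool call to move; the robot and the scene stay as the last step left them, time stands still between calls to the robot, and variables do not carry over. Pictures are saved under pics/ and viewed, and the job is handed in when it is done.

Besides the shell and the picture viewer there is one more tool, called after ">>>" by a JSON object that holds its "fn" and its "kwargs". play_rows: Moves the arm, as the interface text tells. Its arguments: {"type":"object","properties":{"motion":{"type":"array"}},"required":["motion"]}

```bash
ls; mkdir -p pics; python3 - <<'E'
from rig import bot
import cv2
s=bot.read_state();print(s)
for n in ["scene","top","wrist"]:
    c=bot.capture(n);cv2.imwrite(f"pics/{n}0.png",c["img"]);print(n,c["mtx"],c["rvec"],c["tvec"])
E
```

```text
pics
{'time_s': 0.0, 'joint_positions': array([-7.60019493e+01,  3.02788258e+01,  8.21567274e+01, -1.87130201e-03,
        6.76895981e+01, -1.02251345e+01]), 'qvel': array([ 0.02597409, -0.00645373,  0.05921238,  0.02846311,  0.01873573,
        0.0008922 ]), 'tau': array([-6.31538915e-04, -4.40046787e+01, -1.76592153e+01,  6.33846782e-02,
        5.80563443e-02, -1.47754113e-04]), 'position': array([ 0.25629046, -0.56922367,  0.22157125]), 'tcp_rot': array([[-5.57676286e-04,  4.10302834e-01, -9.11949162e-01],
       [ 2.11212704e-03, -9.11946786e-01, -4.10303056e-01],
       [-9.99997614e-01, -2.15496877e-03, -3.58040613e-04]]), 'force': array([ 0.293132  , -0.94297877, -0.27929695]), 'moment': array([ 0.0356622 , -0.00796914,  0.00688795]), 'opening': 0.9994637983686007}
scene [[471.52662132   0.         255.88886904]
 [  0.         471.52662132 182.66283895]
 [  0.           0.           1.        ]] [ 0.81415931  2.73922229 -0.84167662] [ 0.42715438 -0.21073256  1.88595891]
top [[447.26430499   0.         260.99446687]
 [  0.         447.26430499 190.67046628]
 [  0.           0.           1.        ]] [ 2.09307697 -2.10119534  0.24140444] [0.04690233 0.55671136 1.47222697]
wrist [[284.30711014   0.         254.78113373]
 [  0.         284.30711014 193.0379144 ]
 [  0.           0.           1.        ]] [-2.43069175  1.57196415  0.22712998] [-0.62457841 -0.03347759  0.39056725]
```

View pics/scene0.png

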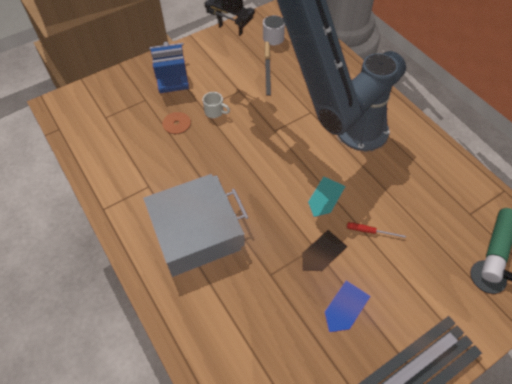

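View pics/top0.png

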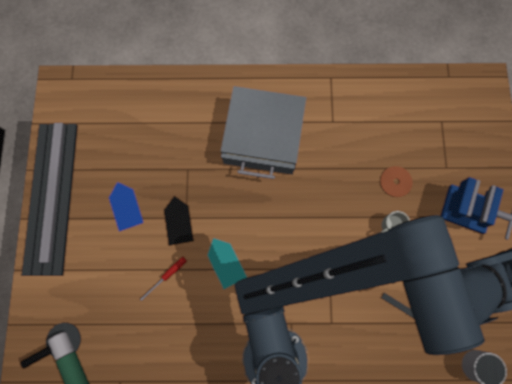

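View pics/wrist0.png

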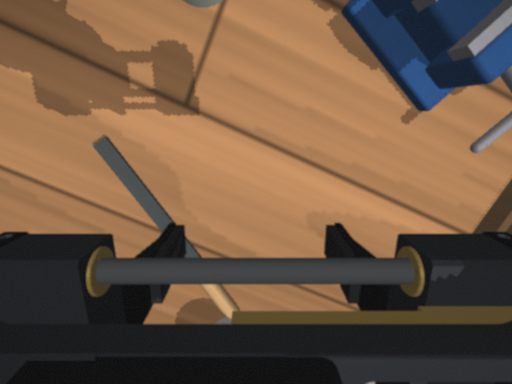

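The top view shows the cabinet at about (265,130) with its handle at (256,172), and the black mat at (178,220) with its point up. The cup is at (397,218), the disc at (396,181) and the screwdriver at (165,278). Next I measure these.

```bash
cat > h.py <<'E'
import numpy as np, cv2
from rig import bot
def cam(c):
    R,_=cv2.Rodrigues(np.array(c["rvec"],float)); return np.array(c["mtx"]),R,np.array(c["tvec"],float).ravel()
def cast(c,uv,z):
    K,R,t=cam(c); uv=np.atleast_2d(uv).astype(float)
    d=(R.T@np.linalg.inv(K)@np.c_[uv,np.ones(len(uv))].T).T; o=-R.T@t
    return o+d*((z-o[2])/d[:,2])[:,None]
def proj(c,P):
    K,R,t=cam(c); return cv2.projectPoints(np.atleast_2d(P).astype(float),np.array(c["rvec"],float),np.array(c["tvec"],float),K,None)[0][:,0]
E
python3 - <<'E'
from h import *
c=bot.capture("top"); im=c["img"]
big=cv2.resize(im[70:270,100:320],None,fx=3.5,fy=2.9*3.5/2.9,interpolation=cv2.INTER_CUBIC)[:600]
cv2.imwrite("pics/topz.png",cv2.resize(im[80:250,150:320],None,fx=3.5,fy=3.5,interpolation=cv2.INTER_CUBIC)[:600])
m=(im.max(2)<45).astype(np.uint8)
m[:180]=0;m[260:]=0;m[:,:150]=0;m[:,205:]=0
cs,_=cv2.findContours(m,cv2.RETR_EXTERNAL,cv2.CHAIN_APPROX_NONE)
k=max(cs,key=cv2.contourArea);print(cv2.contourArea(k))
a=cv2.approxPolyDP(k,3,True)[:,0];print(a.tolist());print(cast(c,a,0.003).round(4))
K,R,t=cam(c);print("cam",-R.T@t)
for n,(lo,z) in dict(cup=((397,218),.07),disc=((396,181),.006)).items(): print(n,cast(c,lo,z))
E
```

```text
888.0
[[174, 197], [165, 209], [169, 243], [192, 240], [187, 207]]
[[0.5496 0.3555 0.003 ]
 [0.5062 0.3857 0.003 ]
 [0.3855 0.3662 0.003 ]
 [0.3957 0.2863 0.003 ]
 [0.5131 0.3078 0.003 ]]
cam [0.20330917 0.0410123  1.56094939]
cup [[ 0.45901687 -0.41369829  0.07      ]]
disc [[ 0.60440324 -0.43949492  0.006     ]]
```

View pics/topz.png

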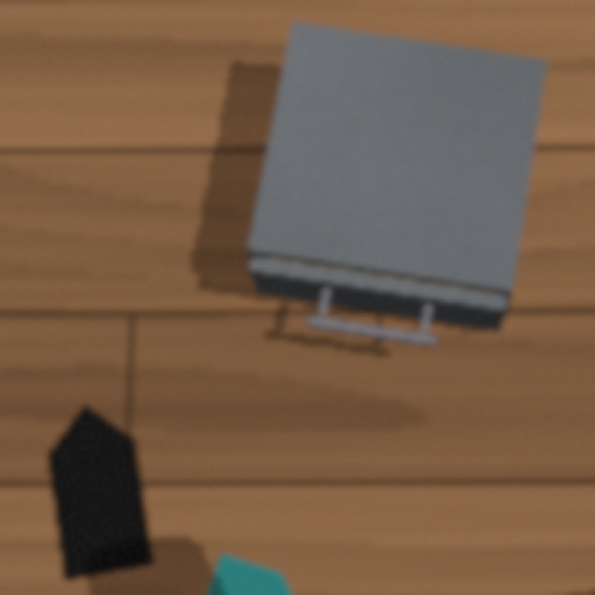

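```bash
python3 - <<'E'
from h import *
c=bot.capture("top")
f=lambda L:np.array(L)/3.5-.35+[150,80]
r=cast(c,f([[250,250],[512,293],[546,60],[290,22]]),.11);print(r.round(4))
for i in range(4): print(np.linalg.norm(r[i]-r[i-3]))
h=cast(c,f([[309,322],[436,341]]),.0755);print(h.round(4),np.linalg.norm(h[0]-h[1]),h.mean(0))
d=h[0]-h[1];print("yaw of handle y",np.degrees(np.arctan2(-d[0],d[1])))
d=r[0]-r[1];print(np.degrees(np.arctan2(-d[0],d[1])));d=r[3]-r[0];print(np.degrees(np.arctan2(d[1],d[0])))
E
```

```text
[[ 0.6854  0.1801  0.11  ]
 [ 0.6406 -0.0738  0.11  ]
 [ 0.8838 -0.1131  0.11  ]
 [ 0.9265  0.1439  0.11  ]]
0.25785298920304484
0.24632953788578515
0.2604998829316026
0.24385111484314959
[[ 0.6221  0.124   0.0755]
 [ 0.6022 -0.0009  0.0755]] 0.1264778509088267 [0.61216852 0.06154158 0.0755    ]
yaw of handle y -9.061271018296083
-9.997267088757855
-8.545748431003638
```

```bash
cat >> h.py <<'E'
from scipy.spatial.transform import Rotation as Ro
def down(yaw): # tool x down, tool y at yaw (deg)
    a=np.radians(yaw); y=np.array([np.cos(a),np.sin(a),0]); x=np.array([0,0,-1.]); return np.c_[x,y,np.cross(x,y)]
def rel(p,R=None):
    s=bot.read_state(); R0=np.array(s["tcp_rot"]); p0=np.array(s["position"])
    sh=R0.T@(np.array(p)-p0)*1000; tr=Ro.from_matrix(R0.T@R).as_rotvec(degrees=True) if R is not None else np.zeros(3)
    print("shift",sh.round(1).tolist(),"turn",tr.round(2).tolist())
E
python3 - <<'E'
from h import *
rel([.612,.0615,.2],down(-9.2))
E
```

```text
shift [22.6, -429.6, -583.3] turn [-56.58, -0.04, 0.05]
```

>>> {"fn": "play_rows", "kwargs": {"motion": [[[11,-215,-292],[-28,0,0],0.29],[[11,-215,-292],[-28,0,0],0.29],[[22,-429,-583],[-56.6,0,0],0.29],[[22,-429,-583],[-56.6,0,0],0.29],[[22,-429,-583],[-56.6,0,0],0.29],[[22,-429,-583],[-56.6,0,0],0.29],[[22,-429,-583],[-56.6,0,0],0.29],[[22,-429,-583],[-56.6,0,0],0.29]]}}

```text
time_s: 1.05
position: [0.4536, -0.22, 0.2105]
tcp_rot: [[0.0, 0.987, -0.158], [-0.0, -0.158, -0.987], [-1.0, 0.0, 0.0]]
force: [-0.5, -0.8, 0.2]
opening: 0.367
```

```bash
python3 - <<'E'
from h import *
rel([.612,.0615,.18],down(-9.2))
E
```

```text
shift [30.5, 111.8, -303.0] turn [0.09, 0.02, -0.03]
```

>>> {"fn": "play_rows", "kwargs": {"motion": [[[30,111,-300],[0,0,0],0.29],[[30,111,-300],[0,0,0],0.29],[[30,111,-300],[0,0,0],0.29],[[30,111,-300],[0,0,0],0.29],[[30,111,-300],[0,0,0],0.29],[[30,111,-300],[0,0,0],0.29],[[30,111,-300],[0,0,0],0.29],[[30,111,-300],[0,0,0],0.29]]}}

```text
time_s: 1.85
position: [0.6113, 0.0599, 0.1798]
tcp_rot: [[0.001, 0.988, -0.155], [0.001, -0.155, -0.988], [-1.0, 0.0, -0.001]]
force: [-1.3, -0.2, 0.2]
opening: 0.29
```

```bash
python3 - <<'E'
from h import *
s=bot.read_state();print(s["joint_positions"],s["position"],s["opening"]);rel([.612,.0615,.18],down(-9.2))
c=bot.capture("wrist");cv2.imwrite("pics/w1.png",c["img"])
print(proj(c,[.612,.0615,.072]), proj(c,[[.6221,.124,.072],[.6022,-.0009,.072]]))
E
```

```text
[-4.83032483e+00  3.22131197e+01  8.61400016e+01  4.53467859e-02
  6.16197228e+01  4.06897318e+00] [0.61133321 0.05994815 0.17979563] 0.2901693517093737
shift [-0.2, 0.4, -1.6] turn [0.28, -0.04, -0.02]
[[254.76983638 189.3121449 ]] [[255.05931512 123.1055807 ]
 [254.78334293 247.47721708]]
```

View pics/w1.png

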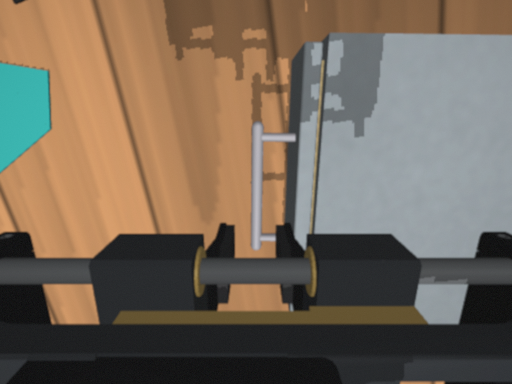

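The handle bar appears in the wrist image at column 257, rows 124–248. That agrees with the projection to within about 2 px, so I descend.

>>> {"fn": "play_rows", "kwargs": {"motion": [[[40,1.5,-1.5],[0,0,0],0.29],[[75,1.5,-1.5],[0,0,0],0.29],[[95,1.5,-1.5],[0,0,0],0.29],[[110,1.5,-1.5],[0,0,0],0.29],[[124,1.5,-1.5],[0,0,0],0.29],[[124,1.5,-1.5],[0,0,0],0.29]]}}

```text
time_s: 2.5
position: [0.6109, 0.0573, 0.055]
tcp_rot: [[-0.003, 0.987, -0.16], [0.0, -0.16, -0.987], [-1.0, -0.003, 0.0]]
force: [-0.6, -0.6, -0.6]
opening: 0.292
```

>>> {"fn": "play_rows", "kwargs": {"motion": [[[0,0,0],[0,0,0],0.0],[[0,0,0],[0,0,0],0.0],[[0,0,0],[0,0,0],0.0],[[0,0,0],[0,0,0],0.0]]}}

```text
time_s: 2.9
position: [0.6128, 0.058, 0.0576]
tcp_rot: [[0.002, 0.987, -0.159], [-0.0, -0.159, -0.987], [-1.0, 0.002, -0.0]]
force: [-0.1, 0.4, 2.3]
opening: 0.117
```

The opening of 10 mm matches the 11 mm bar, so it is gripped. Now I pull along tool -y.

>>> {"fn": "play_rows", "kwargs": {"motion": [[[0,-15,0],[0,0,0],0],[[0,-40,0],[0,0,0],0],[[0,-70,0],[0,0,0],0],[[0,-100,0],[0,0,0],0],[[0,-130,0],[0,0,0],0],[[0,-155,0],[0,0,0],0],[[0,-170,0],[0,0,0],0],[[0,-176,0],[0,0,0],0]]}}

```text
time_s: 3.7
position: [0.4376, 0.0874, 0.0575]
tcp_rot: [[0.002, 0.987, -0.16], [0.001, -0.16, -0.987], [-1.0, 0.002, -0.002]]
force: [2.5, 4.4, 3.1]
opening: 0.113
```

>>> {"fn": "play_rows", "kwargs": {"motion": [[[0,-4,0],[0,0,0],0],[[0,-6,0],[0,0,0],0],[[0,-6,0],[0,0,0],0],[[0,-6,0],[0,0,0],0]]}}

```text
time_s: 4.1
position: [0.4348, 0.0879, 0.0575]
tcp_rot: [[0.006, 0.987, -0.16], [0.001, -0.16, -0.987], [-1.0, 0.006, -0.002]]
force: [2.1, 4.8, 5.1]
opening: 0.114
```

>>> {"fn": "play_rows", "kwargs": {"motion": [[[0,0,0],[0,0,0],0.29],[[0,0,0],[0,0,0],0.29],[[0,0,0],[0,0,0],0.29],[[-40,0,0],[0,0,0],0.29],[[-90,0,0],[0,0,0],0.29],[[-140,30,0],[0,0,0],0.5],[[-190,80,0],[0,0,0],0.8],[[-230,130,0],[0,0,0],1]]}}

```text
time_s: 4.9
position: [0.529, 0.0713, 0.2608]
tcp_rot: [[0.001, 0.987, -0.159], [-0.0, -0.159, -0.987], [-1.0, 0.001, 0.0]]
force: [0.4, -0.4, -0.3]
opening: 0.479
```

>>> {"fn": "play_rows", "kwargs": {"motion": [[[0,0,0],[0,0,0],1],[[0,0,0],[0,0,0],1],[[0,0,0],[0,0,0],1]]}}

```text
time_s: 5.2
position: [0.5265, 0.0716, 0.2567]
tcp_rot: [[-0.005, 0.987, -0.16], [0.0, -0.16, -0.987], [-1.0, -0.005, 0.0]]
force: [-0.4, -0.4, -0.5]
opening: 0.751
```

```bash
python3 - <<'E'
from h import *
s=bot.read_state();print(s["joint_positions"],s["position"],s["opening"],s["force"])
for n in ["wrist","top","scene"]:
    c=bot.capture(n);cv2.imwrite(f"pics/{n}2.png",c["img"])
E
```

```text
[-4.31641244e+00  2.07515320e+01  9.29372756e+01 -4.27741109e-03
  6.65976171e+01  4.86422914e+00] [0.52654357 0.07155205 0.25673681] 0.7505067427561505 [-0.41121428 -0.40312107 -0.48668408]
```

View pics/wrist2.png

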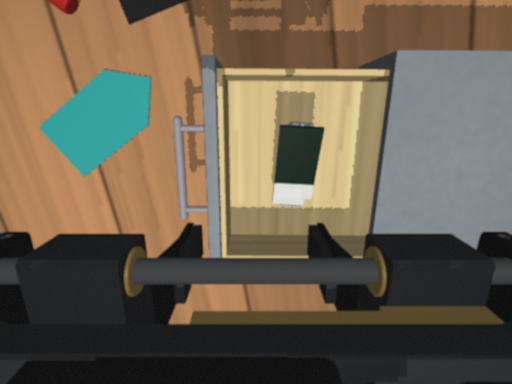

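View pics/scene2.png

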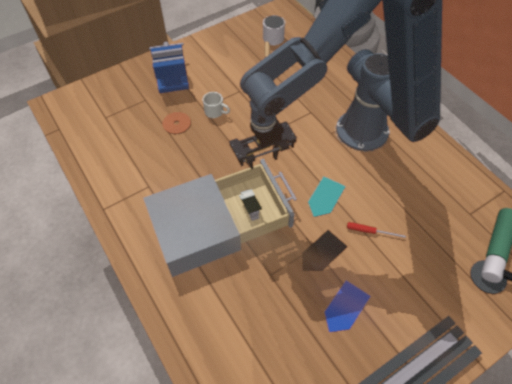

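View pics/top2.png

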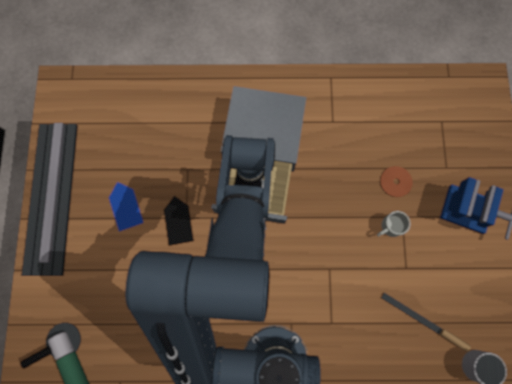

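The wrist view shows the plate in the open drawer. The dark end is up at about (300,126), and the frosted end with the notch at lower right is at about (293,200), towards world -y. Next I measure its corners.

```bash
python3 - <<'E'
from h import *
c=bot.capture("wrist"); im=c["img"]
cv2.imwrite("pics/wz.png",cv2.resize(im[110:220,250:350],None,fx=5.4,fy=5.4,interpolation=cv2.INTER_CUBIC))
h=cv2.cvtColor(im,cv2.COLOR_BGR2HSV)
dark=((im.max(2)<60)).astype(np.uint8); white=((h[...,1]<60)&(h[...,2]>170)).astype(np.uint8)
for m in (dark,white):
    m[:115]=0;m[215:]=0;m[:,:255]=0;m[:,345:]=0
    cs,_=cv2.findContours(m,cv2.RETR_EXTERNAL,cv2.CHAIN_APPROX_NONE);k=max(cs,key=cv2.contourArea)
    print(cv2.contourArea(k),cv2.boundingRect(k),cv2.approxPolyDP(k,2.5,True)[:,0].tolist(),cv2.minAreaRect(k))
E
```

```text
2176.5 (275, 126, 48, 58) [[280, 126], [275, 181], [311, 183], [322, 129]] ((298.0, 154.5), (42.29528045654297, 57.75569534301758), 6.34019136428833)
746.5 (272, 183, 42, 25) [[273, 185], [272, 203], [295, 207], [311, 197], [313, 187]] ((292.2172546386719, 195.30690002441406), (40.51819610595703, 23.019033432006836), 3.3664605617523193)
```

View pics/wz.png

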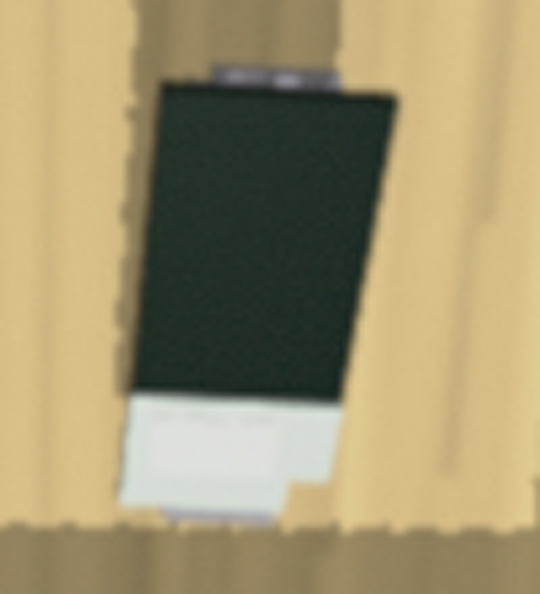

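```bash
python3 - <<'E'
from h import *
c=bot.capture("wrist")
f=lambda u,v:[250+u/5.4-.4,110+v/5.4-.4]
zt=.067+.003*np.cos(.3)
P=lambda u,v,x:cast(c,f(u,v),zt-x*np.sin(.3))[0]
A=P(162,84,-.054);B=P(397,97,-.054);C=P(130,394,.022);D=P(342,404,.022);E=P(120,502,.054);F=P(325,515,.054)
print(np.array([A,B,C,D,E,F]).round(4))
print("w",np.linalg.norm(A-B),np.linalg.norm(C-D),np.linalg.norm(E-F),"len",np.linalg.norm(A-E),np.linalg.norm(B-F))
for p,q in((A,E),(B,F),(A,C),(B,D)):
    d=q-p;print("yaw x",np.degrees(np.arctan2(d[1],d[0])))
for p,q in((A,B),(C,D),(E,F)):
    d=q-p;print("yaw y",np.degrees(np.arctan2(d[1],d[0])))
print("ctr",(A+B+E+F)/4, .5*(C+D)+ ((A+B)/2-(C+D)/2)*22/76)
s=bot.read_state();print(s["position"])
E
```

```text
[[0.5647 0.1261 0.0858]
 [0.6134 0.1156 0.0858]
 [0.5491 0.0545 0.0634]
 [0.5987 0.044  0.0634]
 [0.5429 0.0249 0.0539]
 [0.5931 0.0133 0.0539]]
w 0.049842558537222144 0.05076203914607019 0.0515407762770465 len 0.10840861431013371 0.10901606982708628
yaw x -102.15799329519551
yaw x -101.2271337254857
yaw x -102.32484978727813
yaw x -101.60438636501848
yaw y -12.254435790504775
yaw y -11.922282292447624
yaw y -12.942402821527745
ctr [0.57855433 0.06997414 0.06986601] [0.5783045  0.06999463 0.06986601]
[0.52778322 0.07161957 0.25743195]
```

```bash
python3 - <<'E'
from h import *
rel([.5787,.0709,.15],down(-12.2))
for i in range(3):
    c=bot.capture("wrist");print(bot.read_state()["position"])
E
```

```text
shift [107.3, 50.7, -7.4] turn [3.04, 0.02, 0.14]
[0.52811217 0.07157898 0.25769289]
[0.5283819  0.07153568 0.25789259]
[0.52856483 0.07151846 0.25803177]
```

>>> {"fn": "play_rows", "kwargs": {"motion": [[[15,50,-7],[3,0,0],1],[[50,50,-7],[3,0,0],1],[[85,50,-7],[3,0,0],1],[[107,50,-7],[3,0,0],1],[[107,50,-7],[3,0,0],1],[[107,50,-7],[3,0,0],1],[[107,50,-7],[3,0,0],1]]}}

```text
time_s: 6.3
position: [0.5807, 0.0703, 0.153]
tcp_rot: [[0.003, 0.978, -0.211], [-0.0, -0.211, -0.978], [-1.0, 0.003, -0.0]]
force: [-0.1, -0.4, -0.4]
opening: 1.004
```

```bash
python3 - <<'E'
from h import *
c=bot.capture("wrist");cv2.imwrite("pics/w3.png",c["img"])
for i in range(2): c=bot.capture("wrist")
s=bot.read_state();print(s["position"],s["opening"],s["joint_positions"])
rel([.5787,.0709,.052],down(-12.2))
E
```

```text
[0.5804235  0.07036407 0.15301429] 0.9966673878543579 [-4.03248357e+00  3.20943829e+01  9.19571481e+01  1.45827139e-03
  5.57652188e+01  8.13678393e+00]
shift [101.0, -2.1, -0.1] turn [0.03, -0.03, -0.18]
```

View pics/w3.png

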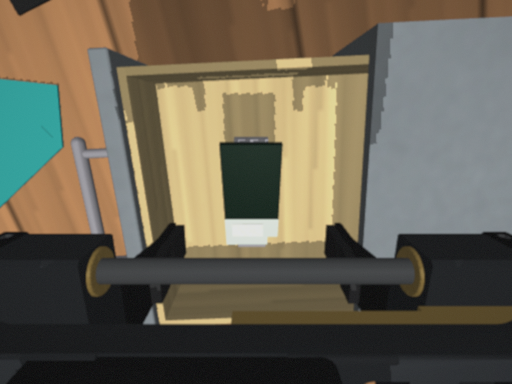

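In the wrist view the plate is centred at column 251 between the fingers (midpoint about 255), with its edges upright. I descend with a -2 mm correction along y.

>>> {"fn": "play_rows", "kwargs": {"motion": [[[30,-2,0],[0,0,0],1],[[60,-2,0],[0,0,0],1],[[80,-2,0],[0,0,0],1],[[93,-2,0],[0,0,0],1],[[101,-2,0],[0,0,0],1],[[101,-2,0],[0,0,0],1],[[101,-2,0],[0,0,0],1]]}}

```text
time_s: 7.15
position: [0.5782, 0.0708, 0.0512]
tcp_rot: [[0.002, 0.978, -0.211], [-0.0, -0.211, -0.978], [-1.0, 0.002, -0.0]]
force: [-0.2, 0.1, -0.4]
opening: 0.997
```

```bash
python3 - <<'E'
from h import *
c=bot.capture("wrist");cv2.imwrite("pics/w4.png",c["img"])
s=bot.read_state();print(s["position"],s["opening"],s["force"])
c=bot.capture("scene");cv2.imwrite("pics/s4.png",cv2.resize(c["img"][120:290,130:330],None,fx=3.5,fy=3.5,interpolation=cv2.INTER_CUBIC))
E
```

```text
[0.5783819  0.07074282 0.05138109] 0.9979212305918492 [0.5787068  0.201182   0.20130142]
```

View pics/s4.png

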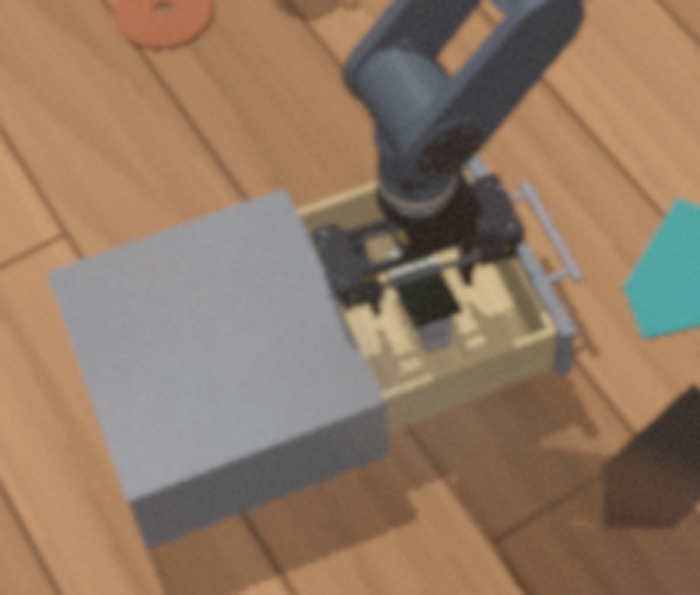

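View pics/w4.png

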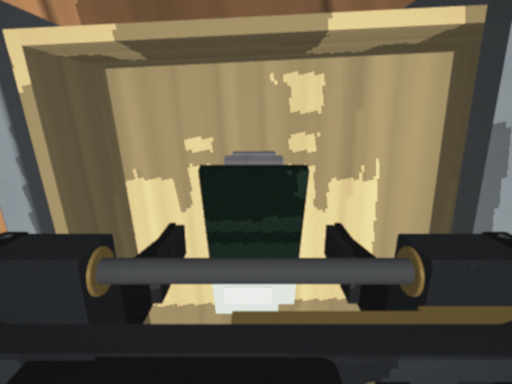

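The fingers straddle the plate with no contact force. Now I close.

>>> {"fn": "play_rows", "kwargs": {"motion": [[[0,0,0],[0,0,0],0.4],[[0,0,0],[0,0,0],0.4],[[0,0,0],[0,0,0],0.4],[[0,0,0],[0,0,0],0.4],[[0,0,0],[0,0,0],0.4],[[0,0,0],[0,0,0],0.4],[[0,0,0],[0,0,0],0.4]]}}

```text
time_s: 7.95
position: [0.5775, 0.0708, 0.0504]
tcp_rot: [[-0.0, 0.978, -0.211], [-0.0, -0.211, -0.978], [-1.0, -0.0, 0.0]]
force: [-0.2, 0.8, 0.1]
opening: 0.578
```

Opening 0.578, or 50 mm, matches the plate width. I lift straight up.

>>> {"fn": "play_rows", "kwargs": {"motion": [[[0,0,0],[0,0,0],0.3],[[-5,0,0],[0,0,0],0.3],[[-15,0,0],[0,0,0],0.3],[[-35,0,0],[0,0,0],0.3],[[-60,0,0],[0,0,0],0.3],[[-90,0,0],[0,0,0],0.3],[[-120,0,0],[0,0,0],0.3],[[-130,0,0],[0,0,0],0.3]]}}

```text
time_s: 8.75
position: [0.5795, 0.0708, 0.1843]
tcp_rot: [[0.007, 0.978, -0.211], [-0.0, -0.211, -0.978], [-1.0, 0.007, -0.001]]
force: [1.3, 0.3, 0.4]
opening: 0.576
```

>>> {"fn": "play_rows", "kwargs": {"motion": [[[0,0,0],[0,0,0],0.3],[[0,0,0],[0,0,0],0.3],[[0,0,0],[0,0,0],0.3]]}}

```text
time_s: 9.05
position: [0.5762, 0.0708, 0.1787]
tcp_rot: [[-0.004, 0.977, -0.211], [0.0, -0.211, -0.977], [-1.0, -0.004, 0.001]]
force: [-0.0, -0.6, -0.5]
opening: 0.582
```

```bash
python3 - <<'E'
from h import *
c=bot.capture("wrist");cv2.imwrite("pics/w5.png",c["img"])
c=bot.capture("scene");cv2.imwrite("pics/s5.png",cv2.resize(c["img"][120:290,130:330],None,fx=3.5,fy=3.5,interpolation=cv2.INTER_CUBIC))
s=bot.read_state();print(s["position"],s["opening"],s["force"],s["joint_positions"])
E
```

```text
[0.57650887 0.07079725 0.17876366] 0.5779465370594834 [ 0.07499619  0.04469566 -1.90460014] [-4.01533341e+00  2.99844568e+01  9.09608466e+01 -1.61466816e-03
  5.92418902e+01  8.16544641e+00]
```

View pics/s5.png

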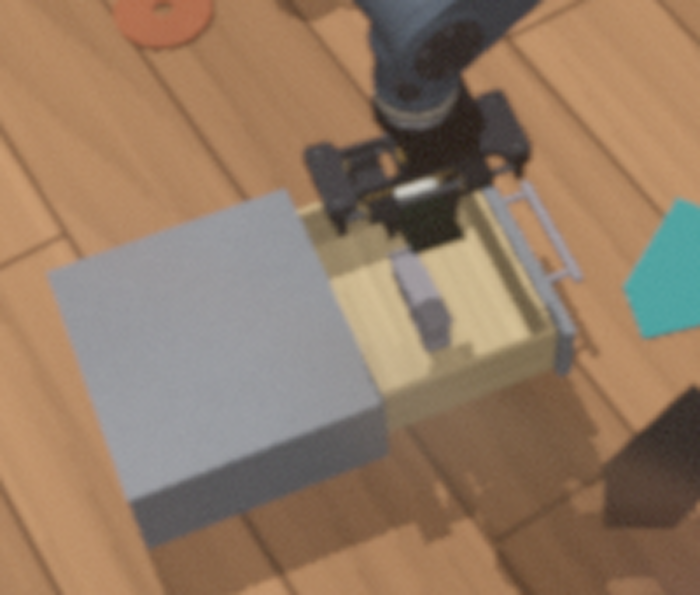

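View pics/w5.png

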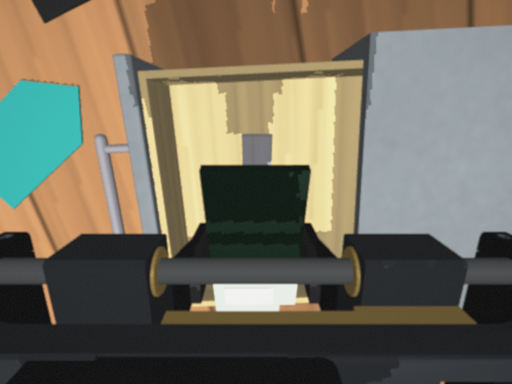

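The plate is held and lifted clear, and the rest remains in the drawer. Next I turn it and carry it over the mat.

```bash
cat > goal.py <<'E'
from h import *
def goal(ctr,yaw,tilt=.3,ox=-.016):
    a=np.radians(yaw); P=np.c_[[np.cos(a),np.sin(a),0],[-np.sin(a),np.cos(a),0],[0,0,1]]
    s,c=np.sin(tilt),np.cos(tilt); T=np.c_[[s,0,c],[0,1,0],[-c,0,s]]
    R=P@T.T; return np.array(ctr)-R@[ox,0,0],R
E
python3 - <<'E'
from goal import *
rel([.53,.17,.19],down(24.))
p,R=goal([.45,.3365,.15],9.5);print(p);rel(p,R)
E
```

```text
shift [-11.1, -66.4, -87.2] turn [-36.18, -0.03, 0.19]
[0.45466348 0.3372804  0.13471462]
shift [44.5, -175.2, -234.8] turn [-110.71, -11.52, 16.88]
```

>>> {"fn": "play_rows", "kwargs": {"motion": [[[-2,-5,-7],[-3,0,0],0.3],[[-4,-13,-17],[-7,0,0],0.3],[[-6,-23,-30],[-12,0,0],0.3],[[-8,-34,-45],[-18,0,0],0.3],[[-10,-44,-58],[-24,0,0],0.3],[[-11,-54,-71],[-30,0,0],0.3],[[-11,-62,-81],[-34,0,0],0.3],[[-11,-66,-87],[-36,0,0],0.3]]}}

```text
time_s: 9.95
position: [0.5302, 0.1705, 0.1904]
tcp_rot: [[-0.002, 0.914, 0.406], [-0.0, 0.406, -0.914], [-1.0, -0.002, -0.001]]
force: [0.9, 0.4, -1.7]
opening: 0.58
```

```bash
python3 - <<'E'
from goal import *
s=bot.read_state();print(s["position"],s["opening"],s["joint_positions"])
rel([.48,.28,.19],down(60.))
E
```

```text
[0.53017936 0.17053929 0.19042949] 0.580448468811157 [ 6.32902503e+00  2.73823118e+01  9.38010948e+01  1.18388820e-02
  5.89506492e+01 -1.76443210e+01]
shift [0.5, -1.4, -120.4] turn [-36.03, -0.09, 0.1]
```

>>> {"fn": "play_rows", "kwargs": {"motion": [[[0,0,-8],[-3,0,0],0.3],[[0,0,-22],[-7,0,0],0.3],[[0,0,-40],[-12,0,0],0.3],[[0,0,-60],[-18,0,0],0.3],[[0,0,-80],[-24,0,0],0.3],[[0,0,-98],[-30,0,0],0.3],[[0,0,-112],[-34,0,0],0.3],[[0,0,-120],[-36,0,0],0.3]]}}

```text
time_s: 10.75
position: [0.4823, 0.2802, 0.1907]
tcp_rot: [[-0.001, 0.501, 0.866], [-0.0, 0.866, -0.501], [-1.0, -0.001, -0.001]]
force: [-0.1, 0.3, -0.1]
opening: 0.577
```

```bash
python3 - <<'E'
from goal import *
s=bot.read_state();print(s["position"],s["opening"],s["joint_positions"])
p,R=goal([.45,.3365,.15],9.5);print(p);rel(p,R)
E
```

```text
[0.48226133 0.2801795  0.19072672] 0.5765356079884497 [ 1.86756988e+01  2.73942530e+01  9.37156772e+01  3.25371431e-04
  5.89597378e+01 -4.12721984e+01]
[0.45466348 0.3372804  0.13471462]
shift [56.0, 35.7, -52.4] turn [-39.25, -16.56, 5.97]
```

>>> {"fn": "play_rows", "kwargs": {"motion": [[[4,3,-4],[-3,-1.2,0.4],0.3],[[12,8,-11],[-8,-3.4,1.2],0.3],[[20,13,-19],[-14,-6,2],0.3],[[29,18,-27],[-20,-8.4,3],0.3],[[38,24,-36],[-27,-11.4,4],0.3],[[47,30,-44],[-33,-14,5],0.3],[[53,34,-50],[-37,-15.6,5.6],0.3],[[56,36,-52],[-39.3,-16.6,6],0.3]]}}

```text
time_s: 11.55
position: [0.4548, 0.3366, 0.1342]
tcp_rot: [[0.292, -0.166, 0.942], [0.048, 0.986, 0.159], [-0.955, -0.001, 0.296]]
force: [-0.2, -1.0, -0.3]
opening: 0.58
```

>>> {"fn": "play_rows", "kwargs": {"motion": [[[0,0,0],[0,0,0],0.3],[[0,0,0],[0,0,0],0.3],[[0,0,0],[0,0,0],0.3]]}}

```text
time_s: 11.85
position: [0.4569, 0.3367, 0.1357]
tcp_rot: [[0.294, -0.163, 0.942], [0.049, 0.987, 0.155], [-0.955, 0.001, 0.298]]
force: [-1.1, 0.4, -1.3]
opening: 0.581
```

```bash
python3 - <<'E'
from goal import *
s=bot.read_state();print(s["position"],s["opening"],s["joint_positions"],s["tcp_rot"])
p,R=goal([.45,.3365,.15],9.5);rel(p,R)
for n in ["wrist","scene","top"]:
    c=bot.capture(n);cv2.imwrite(f"pics/{n}6.png",c["img"])
    print(n,proj(c,[[.45,.3365,0.003],[.45+.11*.986,.3365+.11*.165,.003],[.45,.3365,.15],[.5033,.3454,.15],[.3967,.3276,.15]]).round(0).tolist())
    if n=="scene": cv2.imwrite("pics/s6z.png",cv2.resize(c["img"][130:300,240:440],None,fx=3.5,fy=3.5,interpolation=cv2.INTER_CUBIC))
E
```

```text
[0.45685524 0.33673889 0.13569401] 0.5811425053584837 [ 28.0898578   29.02937952 106.98353132 -11.68705311  27.98876667
 -61.70009842] [[ 2.94082242e-01 -1.62586532e-01  9.41849911e-01]
 [ 4.92018660e-02  9.86693990e-01  1.54964987e-01]
 [-9.54512866e-01  7.68322388e-04  2.98168742e-01]]
shift [0.3, 0.9, -2.3] turn [-0.15, 0.16, 0.0]
wrist [[256.0, 142.0], [256.0, 227.0], [257.0, 248.0], [257.0, 306.0], [258.0, 163.0]]
scene [[325.0, 249.0], [302.0, 270.0], [331.0, 228.0], [319.0, 239.0], [342.0, 218.0]]
top [[178.0, 225.0], [174.0, 195.0], [170.0, 217.0], [168.0, 201.0], [172.0, 234.0]]
```

View pics/wrist6.png

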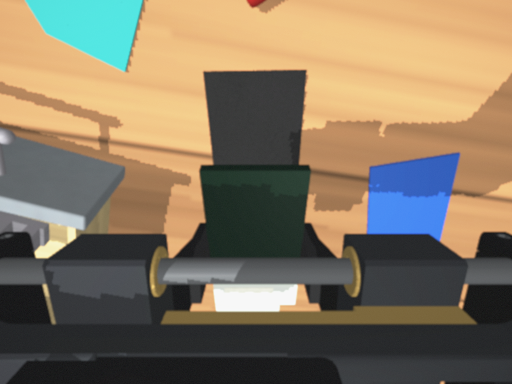

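View pics/s6z.png

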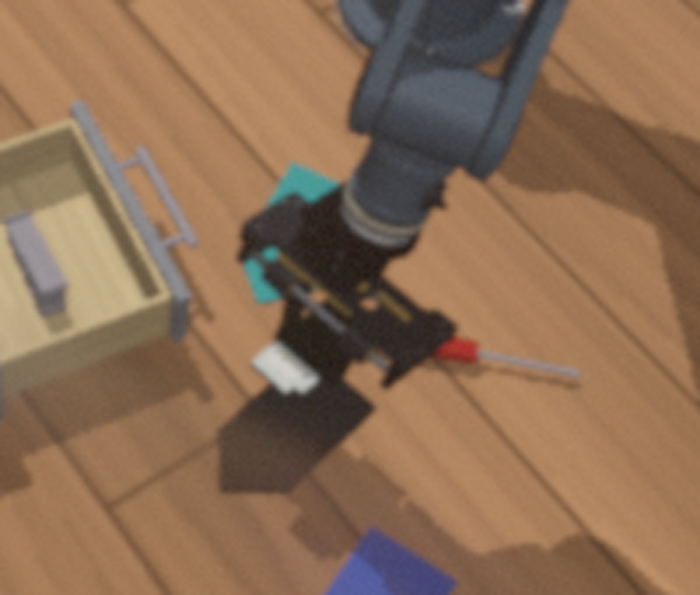

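View pics/top6.png

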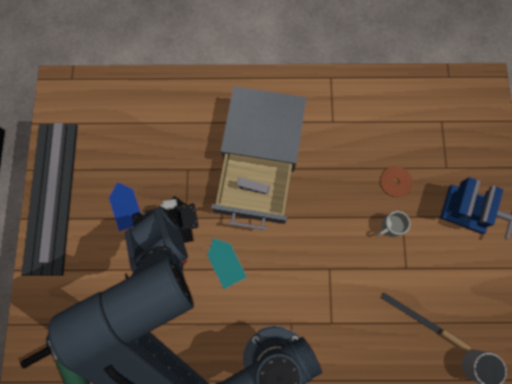

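```bash
python3 - <<'E'
from goal import *
c=bot.capture("wrist")
q=cast(c,[[201,166],[310,166],[213,310]],.153);print(q.round(4),np.linalg.norm(q[0]-q[1]))
d=q[0]-q[1];m=(q[0]+q[1])/2;yaw=np.arctan2(d[1],d[0])-np.pi/2;print(np.degrees(yaw)%180,np.degrees(yaw), "ctr",m[:2]+.054*np.array([np.cos(np.radians(9.3)),np.sin(np.radians(9.3))]))
r=cast(c,[[205,72],[306,70]],.003);print(r.round(4),np.linalg.norm(r[0]-r[1]));d=r[1]-r[0];print(np.degrees(np.arctan2(-d[0],d[1])))
a=np.radians(9.5);print("mat ctr",r.mean(0)[:2]+.065*np.array([np.cos(a),np.sin(a)]))
c=bot.capture("top")
q=cast(c,[[240,180],[238,222]],.0);s=bot.read_state();print(s["qvel"].round(2),s["force"],s["opening"])
g=cast(c,[[233,226],[266,230]],.072);print("handle now",g,(g.sum(0)/2))
E
```

```text
[[0.4008 0.3022 0.153 ]
 [0.3928 0.3509 0.153 ]
 [0.508  0.3165 0.153 ]] 0.049370570979627625
9.353873095192085 -170.64612690480791 ctr [0.45010893 0.33531616]
[[0.3924 0.2817 0.003 ]
 [0.3765 0.3679 0.003 ]] 0.08763065181127004
10.419659848834561
mat ctr [0.44854013 0.33553961]
[ 0.03  0.04  0.12  0.02 -0.06 -0.19] [-0.4782273  -0.66188647 -0.9704961 ] 0.582061732946821
handle now [[0.4336973  0.13918051 0.072     ]
 [0.41973376 0.02842779 0.072     ]] [0.42671553 0.08380415 0.072     ]
```

Two views agree: the plate centre is about 2 mm from the mat's middle and the yaw is within about 1°. The handle is still at its pulled-out position, so I hand in.

```bash
python3 -c "
from rig import bot
print(bot.hand_in())"
```

```text
the job is handed in; nothing more can be done
None
```

The drawer is pulled out to its stop. The arm is holding the plate still about 15 cm above the middle of the mat, label up, with the frosted end towards the mat's point. I handed the job in at about 12 s of the 54 s allowed; no verdict was reported.

**Last checks:**
- **Plate position:** its centre is about 2 mm from the mat's middle, cross-checked from the wrist and top cameras.
- **Plate direction:** it is within about 1° of the mat's axis. The scene view shows the white frosted end on the pointed side.
- **Level:** in the wrist image the plate measured its true 108 mm length when taken as level at 0.153 m, which agrees with the planned tilt.
- **Grip:** the opening stayed at 0.58 (50 mm) from the grasp to the end, matching the plate's width.
- **Drawer:** the pull measured 180 mm. A rough pixel reading of the handle at the end put it 5–10 mm further out than the arm had left it. I take that as measurement error, and either figure is well past the 150 mm needed.
- **Rest and bystanders:** the rest stayed in the drawer. The cup and disc are where they were in the first top view, and the screwdriver looks untouched in the scene view, though the arm hides it from above.

No check failed. The arm's readings wandered by 1–2 mm, well inside the limits.

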